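# Set the soak knob of a nested kiln dial

### The arm

A 6-joint arm with a two-finger parallel gripper is mounted at the origin on the work surface. World frame = base frame: x ahead of the robot, y to its left, z up, the work surface at z = 0. Lengths are in m, angles in rad, forces in N, time in s.
With the tool pointing down it reaches from about 0.35 to 0.775 m from the base axis. Payload 5.5 kg.
Tool frame: the origin (TCP) lies at the very end of the fingers, on their centre line; the grasp point (between the pads) lies behind it (env.hold_point_z is the z of the grasp point in the tool frame, in m); z points along the fingers, y is the line along which they close (so a half turn about z gives the same grasp; the last joint's range is limited). The gripper opens to 85 mm and grips with 20 to 120 N. Pads are 22 mm wide; open, the fingers measure 114 mm over their backs; the gripper's body (76 mm by 85 mm) begins 54 mm behind the grasp point. The pads swing forward as they close: fully open they stand 13 mm farther back than shut.
Start: joints at [-1.386, 0.313, 0.046, 1.304, 0, 1.431], TCP at [0.183, -0.545, 0.231] pointing down, gripper open.
Joint ranges: [-2.76, 2.76], [-0.86, 1.69], [-1.03, 1.26], [-2.2, 2.34], [-1.47, 1.5], [-3.14, 3.14]. Speed limits (rad/s): [2.57, 2.57, 3.14, 3.14, 3.14, 3.14].

### API

Orientations are given as a unit quaternion [w, x, y, z].
In Python, from workcell import env gives the robot as it stands.
- The arm moves only by the tool arm_command, never from a script. Its argument "rows" is a list of rows, each an object with "delta_pos": the shift along the tool's x, y, z scaled (see below), a list of three; "rot": the turn, a rotation vector about the tool's x, y, z scaled (see below), a list of three; "fingers": the closure, from 0 (fully open) to 1 (shut). A call has 1 to 20 rows; each row shifts and turns the commanded pose from where the row before left it, along the tool's axes as they then stand; what a row does not reach is not made up. The controller multiplies each number of a shift by 0.02 m and each number of a turn by 360 degrees. A row lasts 1/10 s, in which the tool goes at most 50 mm and 8.59 degrees, less where a joint would pass 70% of its speed; a pose out of reach is approached as far as the arm can. A call with a number of a shift or a turn outside -1 to 1 is refused whole. A call with a gripper value outside its range is refused whole. The fingers move at their own pace and stop on an object; "squeeze" is the grip in N (left out, the last holds). Time passes only in rows, so rows that do not move let the fingers close. It gives the time, the measured TCP pose, the force and the opening at its end, in the units of the state.
- env.get_state(): the state, without advancing time (a new reading comes with each control period).
- env.read_camera(name): name is "side" or "top"; returns (picture, depth): 480x640x3 uint8, blue, green, red; 480x640 float32, m along the optical axis (not along the pixel's ray), 0 where there is no reading.
- env.get_calibration(name): a dict with "mtx" (3x3 intrinsics, pixels), "distortion" ([k1, k2, p1, p2, k3] as OpenCV has them; the pictures are not rectified), "R" (3x3) and "t" (3): a world point X has camera coordinates R X + t. Camera axes: x right, y down, z forward; pixel columns grow to the right and rows downward; lengths in m; the calibration is good to about 2 mm. A picture is of the moment at which its call begins. get_calibration takes no time and is no camera call.
- env.hand_in(): hands the job in, once; it reports no verdict.
The state is a dict: "clock": time; "joint_pos": joint angles; "qvel": joint speeds; "tau": joint torques, N m; "tcp_pos": TCP position; "orientation": TCP orientation; "wrist_force": force on the tool from outside, world axes, zero at the start; "ft_torque": the same for the moment, N m; "finger_gap": finger opening in m.
Only numpy, scipy, OpenCV 4.12 (cv2) and the standard library are available. Lean on these libraries where they do the work, as an engineer would, in place of code of your own. Each camera call takes 0.05 s, during which the arm holds its last target. There are 200 camera calls.

### The job

Set the soak time on the kiln controller: turn the small black inner knob until its white pointer lines up with the blue tape flag on the scale, and leave it sprung up again. The outer metal ring (firing temperature) is already right and must stay where it is: the knob is clutched to the ring and only turns freely while it is held pressed in, and the ring's red tab stands in the way of the fingers, so expect to need more than one grip. Do not disturb the bowl, nut, spatula and cone lying around.

Things in the scene. Friction and masses are not known exactly. Their poses are not given: they have to be found in the camera images.
- controller: grey steel kiln controller, 200 x 180 mm and 60 mm high, fixed to the bench; origin at the centre of its underside, z up, its yaw varies. On its top is a round white scale plate (radius 76 mm, top at 62 mm), and on that, centred, the nested dial
- dial_axis (a point): point on the common vertical axis of the ring and the knob, level with the top face of the outer ring, 76 mm above the bench
- temp_ring (a joint): angle of the outer ring in rad, counter-clockwise seen from above; at 0 its red tab points along the controller's +x. The ring is a ridged aluminium disc of radius 44 mm, from 62 to 76 mm above the bench; friction holds it only lightly (0.05 N m)
- ring_tab (a point): centre of the top of the red tab on the ring: 36 mm from the axis, 96 mm above the bench. The tab stands 20 mm above the ring, 14 mm long radially (29 to 43 mm from the axis) and 10 mm wide
- soak_knob (a joint): angle of the inner knob in rad, counter-clockwise from above; at 0 its white pointer points along the controller's +x. The knob is round, 30 mm in diameter, ribbed, and stands 29 mm proud of the ring (76 to 105 mm above the bench). It turns either way from -9.4 to 9.4
- knob_press (a joint): how far the knob is pressed in, m: about 0 sprung up, 0.006 at the bottom stop. A spring holds it up: pressing it takes some 7 N at 2 mm and 9 N at the bottom. Up, it is clutched to the ring and drags it round; pressed in by 2.5 mm or more it turns alone (friction 0.012 N m)
- pointer (a point): outer end of the white pointer line on the knob: at the knob's rim, 15 mm from the axis, 101 mm above the bench when the knob is up
- knob_top (a point): centre of the knob's slightly domed top, 105 mm above the bench when the knob is up
- tape (a point): centre of the blue tape flag, 26 x 10 mm, stuck radially on the white scale 63 mm from the axis: the direction from the axis to it is where the pointer must point
- mark (a point): where the point pointer must come: on the line from the axis to the tape, 15 mm from the axis, 101 mm above the bench
- bowl: bystander: loose terracotta bowl, 90 mm across, 45 mm high
- nut: bystander: loose steel nut (ring) 32 mm across, 14 mm high, lying on a corner of the controller's top
- spatula: bystander: loose wooden-handled spatula, 170 mm long, lying on the bench
- cone: bystander: loose white ceramic firing cone on a round foot 56 mm across, 62 mm high

How it is judged:
By the outcome, as a careful person would: the job done as asked, in the order asked, and still so for the second after the job is handed in, with the robot touching nothing.
It also fails if it takes over 48 s, if anything falls off the work surface, if the arm or the gripper's body presses on something with over 40 N, if the wrist force passes 120 N, or if a joint passes its speed limit or range.

## Working session

There is one attempt and no reset: what is moved stays moved. The work goes in short steps, Python scripts to look and compute and a tool call to move; the robot and the scene stay as the last step left them, time stands still between calls to the robot, and variables do not carry over. Pictures are saved under pics/ and viewed, on a budget of 10 in all, crops included, one or two more only if the job needs it, and the job is handed in when it is done.

Besides the shell and the picture viewer there is one more tool, called after "Call:" as name(argument=value, ...), one argument or row to a line, values as JSON. arm_command: Moves the arm, as the interface text tells. Shifts and turns lie within -1 to 1; 1 stands for 0.02 m of shift or 360 degrees of turn. Its arguments: {"type":"object","properties":{"rows":{"type":"array","items":{"type":"object","properties":{"delta_pos":{"type":"array","items":{"type":"number","minimum":-1,"maximum":1}},"rot":{"type":"array","items":{"type":"number","minimum":-1,"maximum":1}},"fingers":{"type":"number"}}}},"squeeze":{"type":"number"}},"required":["rows"]}

```bash
mkdir -p pics; ls; python3 - <<'E'
from workcell import env
import cv2,numpy as np
print(env.get_state(), env.hold_point_z)
for n in("top","side"):
    im,d=env.read_camera(n); cv2.imwrite(f"pics/{n}0.png",im); np.save(f"{n}0.npy",d); print(n,env.get_calibration(n))
E
```

```text
pics
{'clock': 0.0, 'joint_pos': array([-1.38557064e+00,  3.13993699e-01,  4.50429200e-02,  1.30358891e+00,
       -9.23725482e-06,  1.43122415e+00]), 'qvel': array([-0.00011832, -0.00090899, -0.00190008,  0.00025807, -0.001009  ,
       -0.00025729]), 'tau': array([ 1.02518512e-03, -4.80630970e+01,  2.98530757e+01,  1.96845731e-02,
        6.18316449e-05, -2.42808952e-06]), 'tcp_pos': array([ 0.18340742, -0.54446351,  0.23043881]), 'orientation': array([-8.71348381e-04,  9.86841874e-01,  1.61685977e-01, -2.45133418e-05]), 'wrist_force': array([-0.26745124, -0.13143919, -0.00327588]), 'ft_torque': array([ 0.01348515, -0.02436264,  0.04460334]), 'finger_gap': 0.0853344149845607} -0.0187
top {'mtx': array([[500.3127525 ,   0.        , 323.81486192],
       [  0.        , 500.3127525 , 238.85930146],
       [  0.        ,   0.        ,   1.        ]]), 'distortion': array([0.04218525, 0.        , 0.        , 0.        , 0.        ]), 'R': array([[ 0.00255677, -0.99990241, -0.01373426],
       [-0.99776832, -0.00163445, -0.06675116],
       [ 0.0667222 ,  0.01387428, -0.99767512]]), 't': array([0.03130291, 0.63338885, 1.03268862])}
side {'mtx': array([[454.98907794,   0.        , 314.19064855],
       [  0.        , 454.98907794, 234.42713028],
       [  0.        ,   0.        ,   1.        ]]), 'distortion': array([-0.08881803,  0.        ,  0.        ,  0.        ,  0.        ]), 'R': array([[ 0.92272328, -0.38545403,  0.00263334],
       [-0.22925692, -0.55427552, -0.80013744],
       [ 0.3098758 ,  0.73770173, -0.59981093]]), 't': array([-0.60322432,  0.21862904,  0.53653504])}
```

View pics/top0.png

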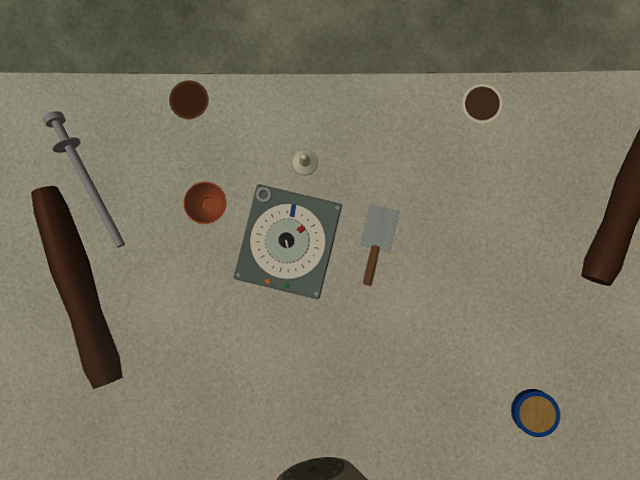

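View pics/side0.png

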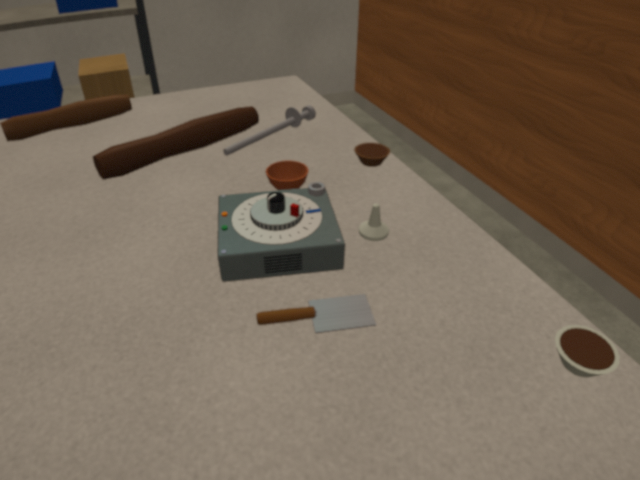

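The controller is at about (288,241) in the top view. The tape is at (293,210), the red tab at (301,229), and the pointer points down. I'll enlarge both views.

```bash
python3 - <<'E'
import cv2,numpy as np
a=cv2.imread("pics/top0.png")[196:286,238:338]; b=cv2.imread("pics/side0.png")[180:255,225:325]
cv2.imwrite("pics/c0.png",cv2.resize(a,(800,720),interpolation=cv2.INTER_CUBIC)[:600])
cv2.imwrite("pics/c1.png",cv2.resize(b,(800,600),interpolation=cv2.INTER_CUBIC))
E
```

```text
(no output)
```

View pics/c0.png

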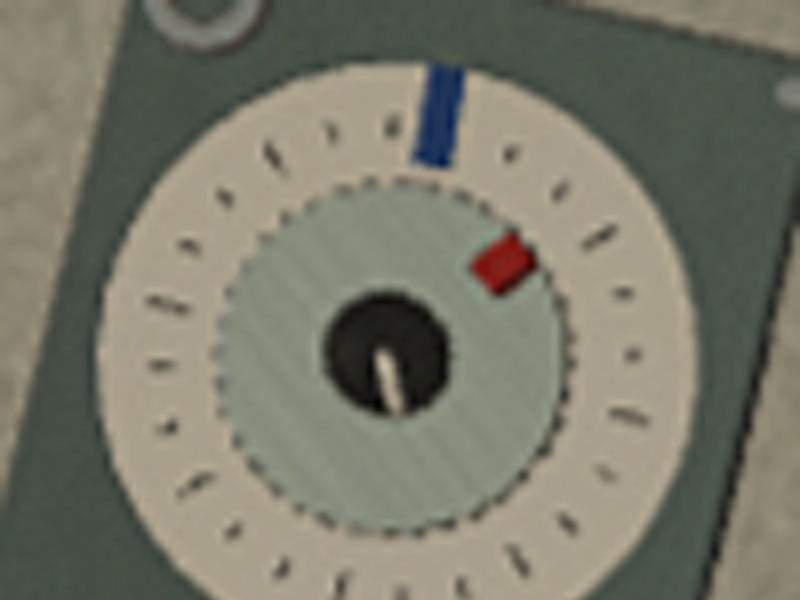

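View pics/c1.png

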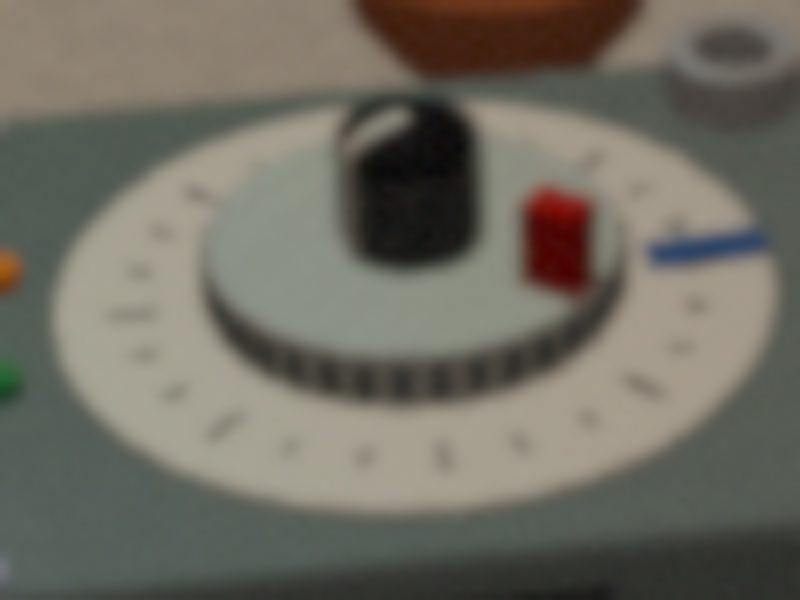

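The crop shows the scale centre near (397,362), the knob top at (387,353), the pointer tip at (397,412), the tape from (432,165) to (447,66), and the tab at (503,262). Next I'll turn these into world coordinates and angles.

```bash
cat > h.py <<'E'
import cv2,numpy as np
from workcell import env
def ray(n,uv,z):
    c=env.get_calibration(n)
    p=cv2.undistortPoints(np.array(uv,float).reshape(-1,1,2),c["mtx"],c["distortion"]).reshape(-1,2)
    d=np.c_[p,np.ones(len(p))]@c["R"]; o=-c["R"].T@c["t"]
    return (o+d*((z-o[2])/d[:,2])[:,None])[:,:2]
def crop(xy,x0,y0,s=8): return (np.array(xy,float)+.5)/s-.5+[x0,y0]
def ang(v): return np.degrees(np.arctan2(v[...,1],v[...,0]))
E
cat > m.py <<'E'
from h import *
import sys
def measure(im,x0=228,y0=186,w=120,h=110):
    a=im[y0:y0+h,x0:x0+w].astype(int); b,g,r=a[...,0],a[...,1],a[...,2]
    pts=lambda m: np.argwhere(m)[:,::-1]+[x0,y0]
    C=lambda m,w: (pts(m)*w[m][:,None]).sum(0)/w[m].sum()
    blue=(b-r>35); red=(r-g>70)&(np.hypot(*(np.indices(r.shape)[::-1]-np.array([60,55])[:,None,None]))<30)
    print("blue",blue.sum(),"red",red.sum())
    return C(blue,b-r),C(red,r-g)
if __name__=="__main__":
    im=cv2.imread(sys.argv[1]); t,rd=measure(im)
    th=np.radians(np.arange(0,360,1)); 
    q=lambda l: crop(l,238,196)
    sc=ray("top",q([(397,362)]),.062)[0]; ri=ray("top",q([(392.5,356)]),.076)[0]; kn=ray("top",q([(387,353)]),.103)[0]
    print("axis",sc,ri,kn)
    A=(sc+ri+kn)/3
    tp=ray("top",[t],.062)[0]; tb=ray("top",[rd],.096)[0]
    e=ray("top",q([(432,165),(447,66)]),.062)
    print("tape",tp,np.linalg.norm(tp-A),ang(tp-A),"tape line",ang(e[1]-e[0]))
    print("tab",tb,np.linalg.norm(tb-A),ang(tb-A))
    p=ray("top",q([(380,350),(397,412)]),.103); print("ptr",p,ang(p[1]-p[0]),ang(p[1]-A),np.linalg.norm(p[1]-A))
    s=lambda l: crop(l,225,180)
    print("side knob top axis",ray("side",s([(408,145)]),.105),"ring",ray("side",s([(414,255)]),.076),"scale",ray("side",s([(415,308)]),.062))
E
python3 m.py pics/top0.png
```

```text
blue 49 red 26
axis [0.6265166  0.10628871] [0.62713698 0.1062024 ] [0.62612838 0.10515727]
tape [0.68915137 0.09563828] 0.06339066235099299 -9.300309333349347 tape line -8.209496268021095
tab [0.64891409 0.07797708] 0.03573395414746399 -51.34578363553293
ptr [[0.6268564  0.10686561]
 [0.61177498 0.10261717]] -164.26743950481494 -167.57250463165144 0.015174560231944335
side knob top axis [[0.62414037 0.09188207]] ring [[0.62507792 0.09505023]] scale [[0.62495104 0.09605347]]
```

```bash
python3 - <<'E'
from h import *
for n,uv in(("top",(287,241)),("side",(276,218)),("top",(250,240)),("side",(232,225)),("top",(400,350)),("side",(300,400))):
    c=env.get_calibration(n); d=np.load(n+"0.npy")[int(uv[1]),int(uv[0])]
    p=cv2.undistortPoints(np.array([[uv]],float),c["mtx"],c["distortion"])[0,0]
    print(n,uv,d,c["R"].T@(np.array([*p,1])*d-c["t"]))
for n in("top","side"):
    c=env.get_calibration(n)
    print(n,cv2.projectPoints(np.array([[.6266,.106,.105],[.6266,.106,.062],[.6892,.0956,.062],[.183,-.545,.23]]),cv2.Rodrigues(c["R"])[0],c["t"],c["mtx"],c["distortion"])[0].reshape(-1,2))
E
```

```text
top (287, 241) 0.97386557 [0.62363066 0.10314939 0.10210156]
side (276, 218) 0.7404757 [0.61866797 0.07791733 0.07543928]
top (250, 240) 1.0150412 [0.62802829 0.18169129 0.0622163 ]
side (232, 225) 0.7515478 [0.55129726 0.10842236 0.05969258]
top (400, 350) 1.0588262 [ 0.40007651 -0.12841375 -0.0012281 ]
side (300, 400) 0.55710447 [ 5.49826238e-01 -2.03131771e-01 -7.04284320e-05]
top [[285.4133865  239.37720154]
 [287.33017972 240.77166425]
 [292.66209229 210.07050265]
 [690.94201442 518.15157082]]
side [[  274.21665419   193.13537626]
 [  275.46232833   214.75976658]
 [  311.88587097   210.05769229]
 [ 6603.52678569 -8052.19017513]]
```

Both cameras agree to about 3 mm, with the axis near (0.627, 0.105). The tape is at about -9.4°, the pointer at about -167° and the tab at -51°. I need about +158° CCW, which I'll do as two sweeps of about 79° with the finger axis going from -1° to 78°, well clear of the tab. First I'll travel over the dial.

Call:
arm_command(
  rows=[
    {"delta_pos": [0.98,-0.74,0],"rot": [0,0,0],"fingers": 0},
    {"delta_pos": [0.98,-0.74,0],"rot": [0,0,0],"fingers": 0},
    {"delta_pos": [0.98,-0.74,0],"rot": [0,0,0],"fingers": 0},
    {"delta_pos": [0.98,-0.74,0],"rot": [0,0,0],"fingers": 0},
    {"delta_pos": [0.98,-0.74,0],"rot": [0,0,0],"fingers": 0},
    {"delta_pos": [0.98,-0.74,0],"rot": [0,0,0],"fingers": 0},
    {"delta_pos": [0.98,-0.74,0],"rot": [0,0,0],"fingers": 0},
    {"delta_pos": [0.98,-0.74,0],"rot": [0,0,0],"fingers": 0},
    {"delta_pos": [0.98,-0.74,0],"rot": [0,0,0],"fingers": 0},
    {"delta_pos": [0.98,-0.74,0],"rot": [0,0,0],"fingers": 0},
    {"delta_pos": [0.98,-0.74,0],"rot": [0,0,0],"fingers": 0},
    {"delta_pos": [0.98,-0.74,0],"rot": [0,0,0],"fingers": 0},
    {"delta_pos": [0.98,-0.74,0],"rot": [0,0,0],"fingers": 0},
    {"delta_pos": [0.98,-0.74,0],"rot": [0,0,0],"fingers": 0},
    {"delta_pos": [0.98,-0.74,0],"rot": [0,0,0],"fingers": 0},
    {"delta_pos": [0.98,-0.74,0],"rot": [0,0,0],"fingers": 0},
  ],
)

```text
clock: 1.7
tcp_pos: [0.4054, -0.2194, 0.231]
orientation: [-0.0, 0.987, 0.162, -0.0]
wrist_force: [0.2, -0.5, -0.3]
finger_gap: 0.0857
```

Call:
arm_command(
  rows=[
    {"delta_pos": [0.98,-0.74,0],"rot": [0,0,0],"fingers": 0},
    {"delta_pos": [0.98,-0.74,0],"rot": [0,0,0],"fingers": 0},
    {"delta_pos": [0.98,-0.74,0],"rot": [0,0,0],"fingers": 0},
    {"delta_pos": [0.98,-0.74,0],"rot": [0,0,0],"fingers": 0},
    {"delta_pos": [0.98,-0.74,0],"rot": [0,0,0],"fingers": 0},
    {"delta_pos": [0.98,-0.74,0],"rot": [0,0,0],"fingers": 0},
    {"delta_pos": [0.98,-0.74,0],"rot": [0,0,0],"fingers": 0},
    {"delta_pos": [0.98,-0.74,0],"rot": [0,0,0],"fingers": 0},
    {"delta_pos": [0.98,-0.74,0],"rot": [0,0,0],"fingers": 0},
    {"delta_pos": [0.98,-0.74,0],"rot": [0,0,0],"fingers": 0},
    {"delta_pos": [0.98,-0.74,0],"rot": [0,0,0],"fingers": 0},
    {"delta_pos": [0.98,-0.74,0],"rot": [0,0,0],"fingers": 0},
    {"delta_pos": [0.98,-0.74,0],"rot": [0,0,0],"fingers": 0},
    {"delta_pos": [0.98,-0.74,0],"rot": [0,0,0],"fingers": 0},
    {"delta_pos": [0.98,-0.74,0],"rot": [0,0,0],"fingers": 0},
    {"delta_pos": [0.98,-0.74,0],"rot": [0,0,0],"fingers": 0},
  ],
)

```text
clock: 3.3
tcp_pos: [0.627, 0.1049, 0.2306]
orientation: [0.0, 0.987, 0.162, -0.001]
wrist_force: [-0.3, -0.6, -0.7]
finger_gap: 0.0856
```

Call:
arm_command(
  rows=[
    {"delta_pos": [0,0,0],"rot": [0,0,-0.0217],"fingers": 0},
    {"delta_pos": [0,0,0],"rot": [0,0,-0.0217],"fingers": 0},
    {"delta_pos": [0,0,0],"rot": [0,0,-0.0217],"fingers": 0},
    {"delta_pos": [0,0,0],"rot": [0,0,-0.0217],"fingers": 0},
    {"delta_pos": [0,0,0],"rot": [0,0,-0.0217],"fingers": 0},
    {"delta_pos": [0,0,0],"rot": [0,0,-0.0217],"fingers": 0},
    {"delta_pos": [0,0,0],"rot": [0,0,-0.0217],"fingers": 0},
    {"delta_pos": [0,0,0],"rot": [0,0,-0.0217],"fingers": 0},
    {"delta_pos": [0,0,0],"rot": [0,0,-0.0217],"fingers": 0},
    {"delta_pos": [0,0,0],"rot": [0,0,0],"fingers": 0},
    {"delta_pos": [0,0,0],"rot": [0,0,0],"fingers": 0},
  ],
)

```text
clock: 4.4
tcp_pos: [0.6266, 0.104, 0.2309]
orientation: [-0.0, 0.715, 0.699, -0.0]
wrist_force: [0.6, -0.4, 0.5]
finger_gap: 0.0856
```

Call:
arm_command(
  rows=[
    {"delta_pos": [0,0,1],"rot": [0,0,0],"fingers": 0},
    {"delta_pos": [0,0,1],"rot": [0,0,0],"fingers": 0},
    {"delta_pos": [0,0,1],"rot": [0,0,0],"fingers": 0},
    {"delta_pos": [0,0,1],"rot": [0,0,0],"fingers": 0},
    {"delta_pos": [0,0,1],"rot": [0,0,0],"fingers": 0},
    {"delta_pos": [0,0,0.6],"rot": [0,0,0],"fingers": 0},
    {"delta_pos": [0,0,0],"rot": [0,0,0],"fingers": 0},
  ],
)

```text
clock: 5.1
tcp_pos: [0.6253, 0.1039, 0.1171]
orientation: [-0.001, 0.714, 0.7, -0.002]
wrist_force: [-0.1, 0.2, -0.6]
finger_gap: 0.0851
```

```bash
python3 - <<'E'
from h import *
b,_=env.read_camera("side"); cv2.imwrite("pics/s1.png",cv2.resize(b[120:255,190:370],(800,600),interpolation=cv2.INTER_CUBIC))
E
```

```text
(no output)
```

View pics/s1.png

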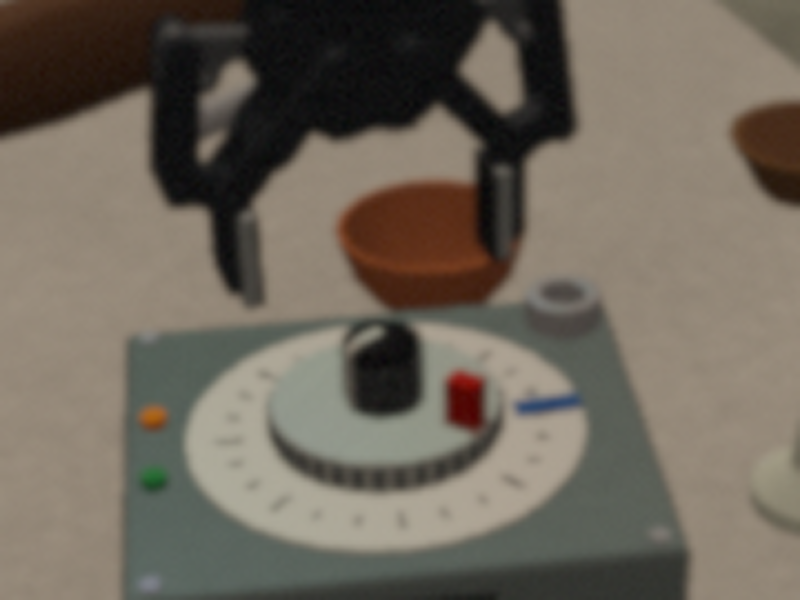

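The fingers straddle the knob along world x, with the tip midpoint at (379,280) and the knob top at (383,343). That is centred to 1–3 mm. I'll descend and close gently.

Call:
arm_command(
  rows=[
    {"delta_pos": [0,0.04,0.8],"rot": [0,0,0],"fingers": 0},
    {"delta_pos": [0,0,0.8],"rot": [0,0,0],"fingers": 0},
    {"delta_pos": [0,0,0],"rot": [0,0,0],"fingers": 0},
    {"delta_pos": [0,0,0],"rot": [0,0,0],"fingers": 0.4},
    {"delta_pos": [0,0,0],"rot": [0,0,0],"fingers": 0.5},
    {"delta_pos": [0,0,0],"rot": [0,0,0],"fingers": 0.55},
    {"delta_pos": [0,0,0],"rot": [0,0,0],"fingers": 0.55},
  ],
  squeeze=20,
)

```text
clock: 5.85
tcp_pos: [0.6281, 0.104, 0.0882]
orientation: [0.001, 0.714, 0.7, 0.0]
wrist_force: [0.7, 0.5, 0.7]
finger_gap: 0.0387
```

Call:
arm_command(
  rows=[
    {"delta_pos": [0,0,0.2],"rot": [0,0,0],"fingers": 0.55},
    {"delta_pos": [0,0,0],"rot": [0,0,0],"fingers": 0.55},
    {"delta_pos": [0,0,0],"rot": [0,0,0],"fingers": 0.6},
    {"delta_pos": [0,0,0],"rot": [0,0,0],"fingers": 0.65},
    {"delta_pos": [0,0,0],"rot": [0,0,0],"fingers": 0.7},
    {"delta_pos": [0,0,0],"rot": [0,0,0],"fingers": 0.7},
  ],
)

```text
clock: 6.45
tcp_pos: [0.6274, 0.104, 0.0832]
orientation: [-0.0, 0.714, 0.7, -0.0]
wrist_force: [-0.6, 0.5, 0.4]
finger_gap: 0.0291
```

Call:
arm_command(
  rows=[
    {"delta_pos": [0,0,0],"rot": [0,0,0],"fingers": 0.8},
    {"delta_pos": [0,0,0],"rot": [0,0,0],"fingers": 0.8},
    {"delta_pos": [0,0,0],"rot": [0,0,0],"fingers": 0.8},
  ],
  squeeze=40,
)

```text
clock: 6.75
tcp_pos: [0.6275, 0.104, 0.0833]
orientation: [-0.0, 0.714, 0.7, -0.0]
wrist_force: [-2.0, -0.7, 0.2]
finger_gap: 0.0283
```

Call:
arm_command(
  rows=[
    {"delta_pos": [0,0,0.1],"rot": [0,0,0],"fingers": 0.8},
    {"delta_pos": [0,0,0],"rot": [0,0,0],"fingers": 0.8},
    {"delta_pos": [0,0,0],"rot": [0,0,0],"fingers": 0.8},
  ],
)

```text
clock: 7.05
tcp_pos: [0.6275, 0.104, 0.0818]
orientation: [0.0, 0.714, 0.7, 0.0]
wrist_force: [-2.3, -1.2, 5.0]
finger_gap: 0.0281
```

Call:
arm_command(
  rows=[
    {"delta_pos": [0,0,0.1],"rot": [0,0,0],"fingers": 0.8},
    {"delta_pos": [0,0,0.08],"rot": [0,0,0],"fingers": 0.8},
    {"delta_pos": [0,0,0],"rot": [0,0,0],"fingers": 0.8},
    {"delta_pos": [0,0,0],"rot": [0,0,0],"fingers": 0.8},
  ],
)

```text
clock: 7.45
tcp_pos: [0.6275, 0.104, 0.0787]
orientation: [0.0, 0.714, 0.7, 0.0]
wrist_force: [-3.8, -0.5, 8.0]
finger_gap: 0.0286
```

Call:
arm_command(
  rows=[
    {"delta_pos": [0,-0.02,0],"rot": [0,0,0],"fingers": 0.8},
    {"delta_pos": [0,0,0],"rot": [0,0,-0.018],"fingers": 0.8},
    {"delta_pos": [0,0,0],"rot": [0,0,-0.018],"fingers": 0.8},
    {"delta_pos": [0,0,0],"rot": [0,0,-0.018],"fingers": 0.8},
    {"delta_pos": [0,0,0],"rot": [0,0,0],"fingers": 0.8},
  ],
)

```text
clock: 7.95
tcp_pos: [0.628, 0.104, 0.0791]
orientation: [0.001, 0.584, 0.812, 0.001]
wrist_force: [-2.9, 0.2, 7.6]
finger_gap: 0.0282
```

```bash
python3 - <<'E'
from h import *
s=env.get_state();print(s["wrist_force"],s["ft_torque"],s["tcp_pos"])
E
```

```text
[-2.94504333  0.24326188  7.63916793] [-0.02667975  0.49739788  0.02404683] [0.62797987 0.10403679 0.07907389]
```

Call:
arm_command(
  rows=[
    {"delta_pos": [0,0,0],"rot": [0,0,-0.0184],"fingers": 0.8},
    {"delta_pos": [0,0,0],"rot": [0,0,-0.0184],"fingers": 0.8},
    {"delta_pos": [0,0,0],"rot": [0,0,-0.0184],"fingers": 0.8},
    {"delta_pos": [0,0,0],"rot": [0,0,-0.0184],"fingers": 0.8},
    {"delta_pos": [0,0,0],"rot": [0,0,0],"fingers": 0.8},
  ],
)

```text
clock: 8.45
tcp_pos: [0.6286, 0.1043, 0.0793]
orientation: [0.001, 0.383, 0.924, 0.001]
wrist_force: [-1.5, 1.3, 7.4]
finger_gap: 0.028
```

Call:
arm_command(
  rows=[
    {"delta_pos": [0,0,0],"rot": [0,0,-0.0184],"fingers": 0.8},
    {"delta_pos": [0,0,0],"rot": [0,0,-0.0184],"fingers": 0.8},
    {"delta_pos": [0,0,0],"rot": [0,0,-0.0184],"fingers": 0.8},
    {"delta_pos": [0,0,0],"rot": [0,0,-0.0184],"fingers": 0.8},
    {"delta_pos": [0,0,0],"rot": [0,0,-0.0184],"fingers": 0.8},
    {"delta_pos": [0,0,0],"rot": [0,0,0],"fingers": 0.8},
    {"delta_pos": [0,0,0],"rot": [0,0,0],"fingers": 0.8},
  ],
)

```text
clock: 9.15
tcp_pos: [0.629, 0.1051, 0.0795]
orientation: [0.002, 0.104, 0.995, 0.001]
wrist_force: [0.4, 3.1, 7.2]
finger_gap: 0.028
```

```bash
python3 - <<'E'
from h import *
s=env.get_state();print(s["wrist_force"],s["ft_torque"],s["tcp_pos"])
E
```

```text
[0.36021914 3.06471531 7.2341302 ] [0.57438774 0.0571339  0.01530582] [0.628978   0.10506303 0.07948696]
```

The first 79° sweep is done with low forces and the knob about 4 mm in. Now I'll let it up, open, and look.

Call:
arm_command(
  rows=[
    {"delta_pos": [0,0,-0.1],"rot": [0,0,0],"fingers": 0.8},
    {"delta_pos": [0,0,-0.1],"rot": [0,0,0],"fingers": 0.8},
    {"delta_pos": [0,0,-0.06],"rot": [0,0,0],"fingers": 0.8},
    {"delta_pos": [0,0,0],"rot": [0,0,0],"fingers": 0.8},
    {"delta_pos": [0,0,0],"rot": [0,0,0],"fingers": 0.5},
    {"delta_pos": [0,0,0],"rot": [0,0,0],"fingers": 0.2},
    {"delta_pos": [0,0,0],"rot": [0,0,0],"fingers": 0.1},
    {"delta_pos": [0,0,-0.5],"rot": [0,0,0],"fingers": 0},
    {"delta_pos": [0,0,-1],"rot": [0,0,0],"fingers": 0},
    {"delta_pos": [0,0,-1],"rot": [0,0,0],"fingers": 0},
    {"delta_pos": [0,0,-1],"rot": [0,0,0],"fingers": 0},
  ],
)

```text
clock: 10.25
tcp_pos: [0.627, 0.1038, 0.1542]
orientation: [0.0, 0.105, 0.994, -0.0]
wrist_force: [0.7, -0.1, 0.5]
finger_gap: 0.0853
```

```bash
python3 - <<'E'
from h import *
b,_=env.read_camera("side"); t,_=env.read_camera("top"); cv2.imwrite("pics/t2.png",t)
cv2.imwrite("pics/v2.png",np.hstack([cv2.resize(t[196:286,238:338],(400,360),interpolation=cv2.INTER_CUBIC),cv2.resize(b[170:260,225:325],(400,360),interpolation=cv2.INTER_CUBIC)]))
E
```

```text
(no output)
```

View pics/v2.png

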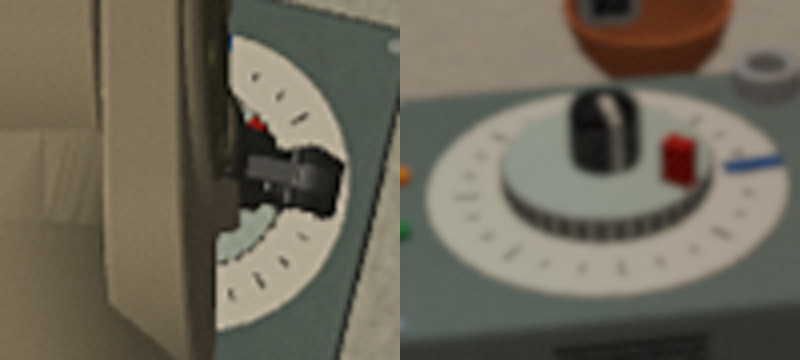

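The pointer now faces about -91° (side view, rim bend near (613,118)) and the tab looks unmoved. I'll turn back for a second grip and shift about 1 mm in +y to suit the lateral force I measured.

Call:
arm_command(
  rows=[
    {"delta_pos": [0,0,0],"rot": [0,0,0.0224],"fingers": 0},
    {"delta_pos": [0,0,0],"rot": [0,0,0.0224],"fingers": 0},
    {"delta_pos": [0,0,0],"rot": [0,0,0.0224],"fingers": 0},
    {"delta_pos": [0,0,0],"rot": [0,0,0.0224],"fingers": 0},
    {"delta_pos": [0,0,0],"rot": [0,0,0.0224],"fingers": 0},
    {"delta_pos": [0,0,0],"rot": [0,0,0.0224],"fingers": 0},
    {"delta_pos": [0,0,0],"rot": [0,0,0.0224],"fingers": 0},
    {"delta_pos": [0,0,0],"rot": [0,0,0.0224],"fingers": 0},
    {"delta_pos": [0,0,0],"rot": [0,0,0.0224],"fingers": 0},
    {"delta_pos": [0,0,0],"rot": [0,0,0.0224],"fingers": 0},
    {"delta_pos": [0.05,0,0],"rot": [0,0,0],"fingers": 0},
    {"delta_pos": [0,0,1],"rot": [0,0,0],"fingers": 0},
    {"delta_pos": [0,0,1],"rot": [0,0,0],"fingers": 0},
    {"delta_pos": [0,0,1],"rot": [0,0,0],"fingers": 0},
    {"delta_pos": [0,0,0.3],"rot": [0,0,0],"fingers": 0},
    {"delta_pos": [0,0,0],"rot": [0,0,0],"fingers": 0},
    {"delta_pos": [0,0,0],"rot": [0,0,0],"fingers": 0.3},
  ],
  squeeze=20,
)

```text
clock: 12.05
tcp_pos: [0.6276, 0.105, 0.0876]
orientation: [0.0, 0.723, 0.691, 0.0]
wrist_force: [0.8, 0.1, 0.7]
finger_gap: 0.0733
```

Call:
arm_command(
  rows=[
    {"delta_pos": [0,-0.03,0.22],"rot": [0,0,0],"fingers": 0.4},
    {"delta_pos": [0,0,0],"rot": [0,0,0],"fingers": 0.55},
    {"delta_pos": [0,0,0],"rot": [0,0,0],"fingers": 0.6},
    {"delta_pos": [0,0,0],"rot": [0,0,0],"fingers": 0.65},
    {"delta_pos": [0,0,0],"rot": [0,0,0],"fingers": 0.7},
    {"delta_pos": [0,0,0],"rot": [0,0,0],"fingers": 0.8},
    {"delta_pos": [0,0,0],"rot": [0,0,0],"fingers": 0.8},
  ],
  squeeze=40,
)

```text
clock: 12.75
tcp_pos: [0.6273, 0.105, 0.0829]
orientation: [0.001, 0.723, 0.69, 0.001]
wrist_force: [2.1, 0.5, 1.1]
finger_gap: 0.0282
```

Call:
arm_command(
  rows=[
    {"delta_pos": [0,0,0.1],"rot": [0,0,0],"fingers": 0.8},
    {"delta_pos": [0,0,0.1],"rot": [0,0,0],"fingers": 0.8},
    {"delta_pos": [0,0,0.08],"rot": [0,0,0],"fingers": 0.8},
    {"delta_pos": [0,0,0],"rot": [0,0,0],"fingers": 0.8},
  ],
)

```text
clock: 13.15
tcp_pos: [0.6274, 0.105, 0.078]
orientation: [0.001, 0.723, 0.69, 0.001]
wrist_force: [0.5, -0.7, 8.6]
finger_gap: 0.0282
```

Call:
arm_command(
  rows=[
    {"delta_pos": [0,0,0],"rot": [0,0,-0.019],"fingers": 0.8},
    {"delta_pos": [0,0,0],"rot": [0,0,-0.019],"fingers": 0.8},
    {"delta_pos": [0,0,0],"rot": [0,0,-0.019],"fingers": 0.8},
    {"delta_pos": [0,0,0],"rot": [0,0,-0.019],"fingers": 0.8},
    {"delta_pos": [0,0,0],"rot": [0,0,-0.019],"fingers": 0.8},
    {"delta_pos": [0,0,0],"rot": [0,0,-0.019],"fingers": 0.8},
    {"delta_pos": [0,0,0],"rot": [0,0,0],"fingers": 0.8},
  ],
)

```text
clock: 13.85
tcp_pos: [0.6277, 0.1051, 0.0784]
orientation: [0.001, 0.434, 0.901, 0.001]
wrist_force: [1.1, -0.4, 7.7]
finger_gap: 0.0283
```

Call:
arm_command(
  rows=[
    {"delta_pos": [0,0,0],"rot": [0,0,-0.019],"fingers": 0.8},
    {"delta_pos": [0,0,0],"rot": [0,0,-0.019],"fingers": 0.8},
    {"delta_pos": [0,0,0],"rot": [0,0,-0.019],"fingers": 0.8},
    {"delta_pos": [0,0,0],"rot": [0,0,-0.019],"fingers": 0.8},
    {"delta_pos": [0,0,0],"rot": [0,0,-0.019],"fingers": 0.8},
    {"delta_pos": [0,0,0],"rot": [0,0,-0.019],"fingers": 0.8},
    {"delta_pos": [0,0,0],"rot": [0,0,0],"fingers": 0.8},
    {"delta_pos": [0,0,0],"rot": [0,0,0],"fingers": 0.8},
  ],
)

```text
clock: 14.65
tcp_pos: [0.6279, 0.1054, 0.0784]
orientation: [0.002, 0.092, 0.996, 0.0]
wrist_force: [1.1, 1.2, 6.7]
finger_gap: 0.0285
```

Call:
arm_command(
  rows=[
    {"delta_pos": [0,0,-0.1],"rot": [0,0,0],"fingers": 0.8},
    {"delta_pos": [0,0,-0.1],"rot": [0,0,0],"fingers": 0.8},
    {"delta_pos": [0,0,-0.06],"rot": [0,0,0],"fingers": 0.8},
    {"delta_pos": [0,0,0],"rot": [0,0,0],"fingers": 0.8},
    {"delta_pos": [0,0,0],"rot": [0,0,0],"fingers": 0.5},
    {"delta_pos": [0,0,0],"rot": [0,0,0],"fingers": 0.2},
    {"delta_pos": [0,0,0],"rot": [0,0,0],"fingers": 0.1},
    {"delta_pos": [0,0,-0.5],"rot": [0,0,0],"fingers": 0},
    {"delta_pos": [0,0,-1],"rot": [0,0,0],"fingers": 0},
    {"delta_pos": [0,0,-1],"rot": [0,0,0],"fingers": 0},
    {"delta_pos": [0,0,-1],"rot": [0,0,0],"fingers": 0},
    {"delta_pos": [0,0,-1],"rot": [0,0,0],"fingers": 0},
  ],
)

```text
clock: 15.85
tcp_pos: [0.6263, 0.1049, 0.1735]
orientation: [-0.0, 0.092, 0.996, -0.0]
wrist_force: [1.3, -0.1, -0.3]
finger_gap: 0.0855
```

Call:
arm_command(
  rows=[
    {"delta_pos": [0.5,-1,0],"rot": [0,0,0],"fingers": 0},
    {"delta_pos": [0.5,-1,0],"rot": [0,0,0],"fingers": 0},
    {"delta_pos": [0.5,-1,0],"rot": [0,0,0],"fingers": 0},
    {"delta_pos": [0.5,-1,0],"rot": [0,0,0],"fingers": 0},
    {"delta_pos": [0.5,-1,0],"rot": [0,0,0],"fingers": 0},
    {"delta_pos": [0.5,-1,0],"rot": [0,0,0],"fingers": 0},
    {"delta_pos": [0.5,-1,0],"rot": [0,0,0],"fingers": 0},
    {"delta_pos": [0.5,-1,0],"rot": [0,0,0],"fingers": 0},
    {"delta_pos": [0.5,-1,0],"rot": [0,0,0],"fingers": 0},
    {"delta_pos": [0.5,-1,0],"rot": [0,0,0],"fingers": 0},
    {"delta_pos": [0.5,-1,0],"rot": [0,0,0],"fingers": 0},
    {"delta_pos": [0.5,-1,0],"rot": [0,0,0],"fingers": 0},
  ],
)

```text
clock: 17.05
tcp_pos: [0.4638, -0.1095, 0.1727]
orientation: [0.0, 0.092, 0.996, -0.0]
wrist_force: [0.0, 0.8, 1.4]
finger_gap: 0.0857
```

```bash
cat > look.py <<'E'
from m import *
k=sys.argv[1]
ims=[env.read_camera("top")[0] for _ in range(8)]
t=np.mean(ims,0); cv2.imwrite(f"pics/t{k}.png",t.astype(np.uint8))
a=cv2.resize(t[196:286,238:338].astype(np.float32),(800,720),interpolation=cv2.INTER_CUBIC).clip(0,255)[:600]
cv2.imwrite(f"pics/v{k}.png",a)
b,r=measure(t.astype(int)); b0,r0=measure(cv2.imread("pics/top0.png"))
print("tape",b-b0,"tab",r-r0)
E
python3 look.py 3
```

```text
blue 50 red 27
blue 49 red 26
tape [0.02062683 0.04487531] tab [0.08152106 0.01784442][ WARN:0@1.777] global loadsave.cpp:1063 imwrite_ Unsupported depth image for selected encoder is fallbacked to CV_8U.
```

View pics/v3.png

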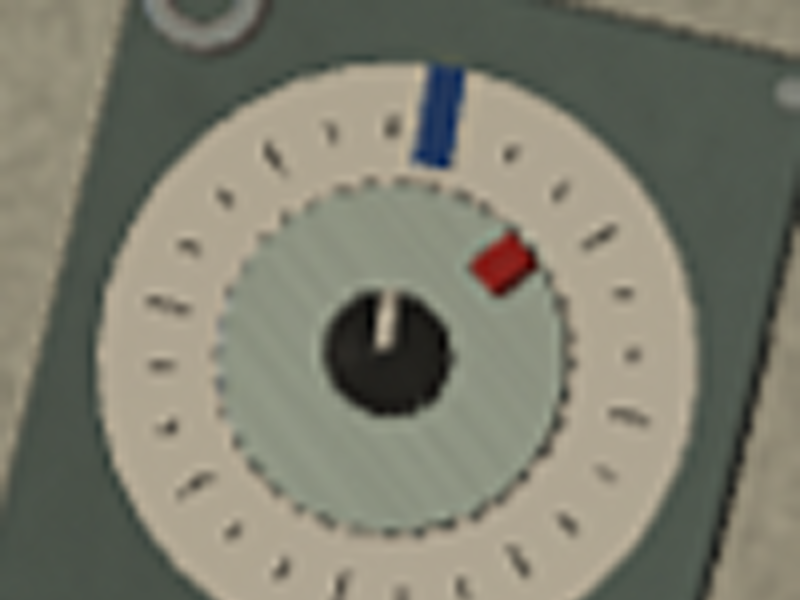

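```bash
cat > ptr.py <<'E'
from h import *
import sys
def cent(f):
    g=cv2.imread(f).astype(float).mean(2)[232:252,276:298]; yy,xx=np.mgrid[232:252,276:298]
    w=np.clip(g-75,0,None)*(np.hypot(xx-286.0,yy-239.6)<7.2)   # inside the knob top
    W=w.sum(); c=np.array([(xx*w).sum(),(yy*w).sum()])/W
    d=np.c_[xx.ravel(),yy.ravel()]-c; e,v=np.linalg.eigh((d*w.ravel()[:,None]).T@d/W)
    return c,v[:,1],W
z=.104
c0,v0,W0=cent("pics/top0.png"); c1,v1,W1=cent(sys.argv[1]); print(c0,c1,W0,W1)
P=[ray("top",[c],z)[0] for c in(c0,c1)]
for c,v in((c0,v0),(c1,v1)): q=ray("top",[c-3*v,c+3*v],z); print("PCA line",ang(q[1]-q[0]))
D=float(sys.argv[2]); ch=P[1]-P[0]; cd=ang(ch); print("chord-based pointer",cd+D/2-90,"start",cd-D/2-90,"r",np.linalg.norm(ch)/2/np.sin(np.radians(D/2)))
E
python3 ptr.py pics/t3.png 161.4
python3 - <<'E'
# scale centre, refined: ellipse of the cream plate
import sys; sys.path.insert(0,'.')
from m import *
im=cv2.imread("pics/t3.png"); g=cv2.resize(im[190:296,230:346],None,fx=8,fy=8,interpolation=cv2.INTER_CUBIC)
m=((g[...,2].astype(int)>130)).astype(np.uint8)
cs,_=cv2.findContours(m,cv2.RETR_EXTERNAL,cv2.CHAIN_APPROX_NONE); c=max(cs,key=cv2.contourArea)
c=cv2.convexHull(c); e=cv2.fitEllipse(c); print(e)
A=ray("top",crop([e[0]],230,190),.062)[0]; t,_=measure(im); T=ray("top",[t],.062)[0]
print(A,"tape",ang(T-A),np.linalg.norm(T-A))
E
```

```text
[286.0557377  242.87504554] [285.65124953 235.89071242] 915.0000000000001 893.6666666666667
PCA line -165.33432992366733
PCA line 171.9127687153245
chord-based pointer -5.554379228228953 start -166.95437922822896 r 0.006903540611083674
((461.1617736816406, 410.3140869140625), (597.8353271484375, 600.6202392578125), 56.29888916015625)
blue 50 red 27
[0.62643695 0.10624711] tape -9.652986813014843 0.0635220252006471
```

The pointer reads about -6° (chord and line fits, corrected for the dome) and the tape about -9.6°, so it has overshot by about 3.5°. The tab moved only 0.08 px, so the ring is unchanged. I'll make a third, small corrective grip.

Call:
arm_command(
  rows=[
    {"delta_pos": [-0.5,1,0],"rot": [0,0,0],"fingers": 0},
    {"delta_pos": [-0.5,1,0],"rot": [0,0,0],"fingers": 0},
    {"delta_pos": [-0.5,1,0],"rot": [0,0,0],"fingers": 0},
    {"delta_pos": [-0.5,1,0],"rot": [0,0,0],"fingers": 0},
    {"delta_pos": [-0.5,1,0],"rot": [0,0,0],"fingers": 0},
    {"delta_pos": [-0.5,1,0],"rot": [0,0,0],"fingers": 0},
    {"delta_pos": [-0.5,1,0],"rot": [0,0,0],"fingers": 0},
    {"delta_pos": [-0.5,1,0],"rot": [0,0,0],"fingers": 0},
    {"delta_pos": [-0.5,1,0],"rot": [0,0,0],"fingers": 0},
    {"delta_pos": [-0.5,1,0],"rot": [0,0,0],"fingers": 0},
    {"delta_pos": [-0.5,1,0],"rot": [0,0,0],"fingers": 0},
    {"delta_pos": [-0.5,1,0],"rot": [0,0,0],"fingers": 0},
    {"delta_pos": [0,0,0],"rot": [0,0,0],"fingers": 0},
    {"delta_pos": [0,0,0],"rot": [0,0,0],"fingers": 0},
  ],
)

```text
clock: 18.85
tcp_pos: [0.6264, 0.106, 0.1714]
orientation: [-0.001, 0.091, 0.996, -0.0]
wrist_force: [-0.1, -0.4, 0.4]
finger_gap: 0.0852
```

Call:
arm_command(
  rows=[
    {"delta_pos": [0,0,1],"rot": [0,0,0],"fingers": 0},
    {"delta_pos": [0,0,1],"rot": [0,0,0],"fingers": 0},
    {"delta_pos": [0,0,1],"rot": [0,0,0],"fingers": 0},
    {"delta_pos": [0,0,1],"rot": [0,0,0],"fingers": 0},
    {"delta_pos": [0,0,0.3],"rot": [0,0,0],"fingers": 0},
    {"delta_pos": [0,0,0],"rot": [0,0,0],"fingers": 0.3},
    {"delta_pos": [0,0,0],"rot": [0,0,0],"fingers": 0.4},
  ],
  squeeze=20,
)

```text
clock: 19.55
tcp_pos: [0.627, 0.1048, 0.087]
orientation: [0.001, 0.092, 0.996, -0.0]
wrist_force: [-0.5, -0.2, 0.2]
finger_gap: 0.0586
```

Call:
arm_command(
  rows=[
    {"delta_pos": [0,0,0.2],"rot": [0,0,0],"fingers": 0.5},
    {"delta_pos": [0,0,0],"rot": [0,0,0],"fingers": 0.55},
    {"delta_pos": [0,0,0],"rot": [0,0,0],"fingers": 0.6},
    {"delta_pos": [0,0,0],"rot": [0,0,0],"fingers": 0.65},
    {"delta_pos": [0,0,0],"rot": [0,0,0],"fingers": 0.7},
    {"delta_pos": [0,0,0],"rot": [0,0,0],"fingers": 0.8},
    {"delta_pos": [0,0,0],"rot": [0,0,0],"fingers": 0.8},
  ],
  squeeze=40,
)

```text
clock: 20.25
tcp_pos: [0.6269, 0.1055, 0.0824]
orientation: [0.0, 0.092, 0.996, 0.0]
wrist_force: [1.3, 2.6, 0.5]
finger_gap: 0.0283
```

Call:
arm_command(
  rows=[
    {"delta_pos": [0,0,0.1],"rot": [0,0,0],"fingers": 0.8},
    {"delta_pos": [0,0,0.1],"rot": [0,0,0],"fingers": 0.8},
    {"delta_pos": [0,0,0.08],"rot": [0,0,0],"fingers": 0.8},
    {"delta_pos": [0,0,0],"rot": [0,0,0],"fingers": 0.8},
    {"delta_pos": [0,0,0],"rot": [0,0,0],"fingers": 0.8},
  ],
)

```text
clock: 20.75
tcp_pos: [0.627, 0.1055, 0.0776]
orientation: [0.001, 0.092, 0.996, 0.0]
wrist_force: [-2.0, 3.1, 7.5]
finger_gap: 0.0284
```

```bash
python3 - <<'E'
from h import *
s=env.get_state();q=s["orientation"];print(s["wrist_force"],s["ft_torque"],2*np.degrees(np.arctan2(q[2],q[1]))-90)
E
```

```text
[-1.99370499  3.06967943  7.52275123] [0.7682142  0.3251858  0.01387979] 79.4345321413
```

Call:
arm_command(
  rows=[
    {"delta_pos": [0,0,0],"rot": [0,0,0.005],"fingers": 0.8},
    {"delta_pos": [0,0,0],"rot": [0,0,0.005],"fingers": 0.8},
    {"delta_pos": [0,0,0],"rot": [0,0,0],"fingers": 0.8},
    {"delta_pos": [0,0,0],"rot": [0,0,0],"fingers": 0.8},
  ],
)

```text
clock: 21.15
tcp_pos: [0.627, 0.1055, 0.0777]
orientation: [0.001, 0.123, 0.992, 0.0]
wrist_force: [-2.2, 3.4, 7.7]
finger_gap: 0.0283
```

```bash
python3 - <<'E'
from h import *
s=env.get_state();q=s["orientation"];print(s["wrist_force"],s["ft_torque"],2*np.degrees(np.arctan2(q[2],q[1]))-90)
E
```

```text
[-2.18171187  3.37448595  7.67133185] [0.70805128 0.28844473 0.02643302] 75.83007302750369
```

Call:
arm_command(
  rows=[
    {"delta_pos": [0,0,-0.1],"rot": [0,0,0],"fingers": 0.8},
    {"delta_pos": [0,0,-0.1],"rot": [0,0,0],"fingers": 0.8},
    {"delta_pos": [0,0,-0.06],"rot": [0,0,0],"fingers": 0.8},
    {"delta_pos": [0,0,0],"rot": [0,0,0],"fingers": 0.8},
    {"delta_pos": [0,0,0],"rot": [0,0,0],"fingers": 0.5},
    {"delta_pos": [0,0,0],"rot": [0,0,0],"fingers": 0.2},
    {"delta_pos": [0,0,0],"rot": [0,0,0],"fingers": 0.1},
    {"delta_pos": [0,0,-0.5],"rot": [0,0,0],"fingers": 0},
    {"delta_pos": [0,0,-1],"rot": [0,0,0],"fingers": 0},
    {"delta_pos": [0,0,-1],"rot": [0,0,0],"fingers": 0},
    {"delta_pos": [0,0,-1],"rot": [0,0,0],"fingers": 0},
    {"delta_pos": [0,0,-1],"rot": [0,0,0],"fingers": 0},
  ],
)

```text
clock: 22.35
tcp_pos: [0.6266, 0.1047, 0.1731]
orientation: [0.0, 0.124, 0.992, -0.0]
wrist_force: [-0.1, 0.5, -0.5]
finger_gap: 0.0856
```

Call:
arm_command(
  rows=[
    {"delta_pos": [0.5,-1,0],"rot": [0,0,0],"fingers": 0},
    {"delta_pos": [0.5,-1,0],"rot": [0,0,0],"fingers": 0},
    {"delta_pos": [0.5,-1,0],"rot": [0,0,0],"fingers": 0},
    {"delta_pos": [0.5,-1,0],"rot": [0,0,0],"fingers": 0},
    {"delta_pos": [0.5,-1,0],"rot": [0,0,0],"fingers": 0},
    {"delta_pos": [0.5,-1,0],"rot": [0,0,0],"fingers": 0},
    {"delta_pos": [0.5,-1,0],"rot": [0,0,0],"fingers": 0},
    {"delta_pos": [0.5,-1,0],"rot": [0,0,0],"fingers": 0},
    {"delta_pos": [0.5,-1,0],"rot": [0,0,0],"fingers": 0},
    {"delta_pos": [0.5,-1,0],"rot": [0,0,0],"fingers": 0},
    {"delta_pos": [0.5,-1,0],"rot": [0,0,0],"fingers": 0},
    {"delta_pos": [0.5,-1,0],"rot": [0,0,0],"fingers": 0},
  ],
)

```text
clock: 23.55
tcp_pos: [0.4509, -0.0991, 0.1725]
orientation: [0.0, 0.124, 0.992, -0.0]
wrist_force: [-0.5, 0.0, -0.1]
finger_gap: 0.0855
```

```bash
python3 look.py 4 2>/dev/null; python3 ptr.py pics/t4.png 157.9; python3 - <<'E'
from h import *
im,d=env.read_camera("side"); cv2.imwrite("pics/s4.png",im); cv2.imwrite("pics/sv4.png",cv2.resize(im[150:255,225:405],(800,467),interpolation=cv2.INTER_CUBIC))
E
```

```text
blue 50 red 27
blue 49 red 26
tape [0.01939903 0.04449356] tab [0.07912431 0.01980574]
[286.0557377  242.87504554] [285.90106007 235.90734197] 915.0000000000001 849.0
PCA line -165.33432992366733
PCA line 168.13521856962757
chord-based pointer -9.344004734753156 start -167.24400473475316 r 0.006913614046762622
```

View pics/v4.png

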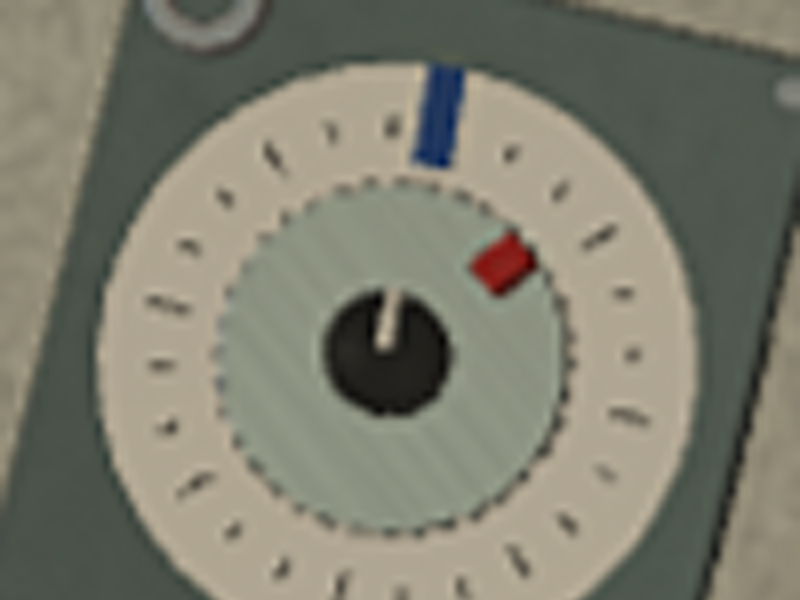

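View pics/sv4.png

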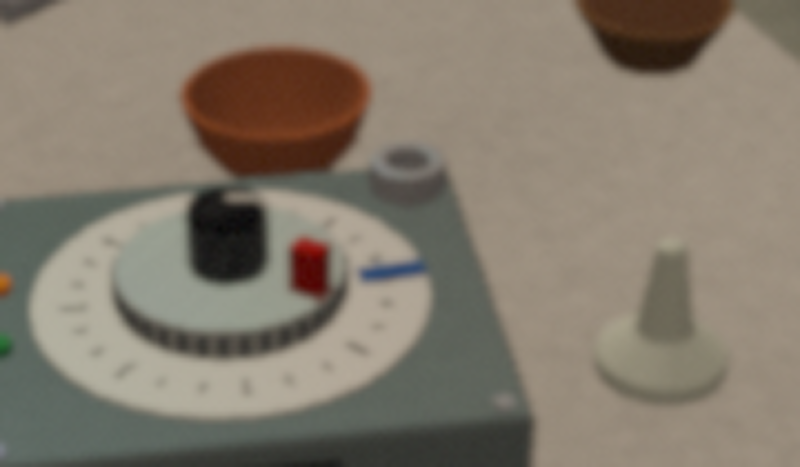

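In the top view the pointer runs from (383,350) to (394,292), parallel to the tape at (432,165)–(447,66). The tab is where it started, at (503,262). The side view shows the knob up and the nut, bowl and cone in place. I'm handing in.

```bash
python3 -c "
from workcell import env
print(env.hand_in(), env.get_state()['clock'])"
```

```text
the job is handed in; nothing more can be done
the job is handed in; nothing more can be done
```

The soak knob's pointer is lined up with the blue tape, the knob is sprung up again, and I handed the job in at about 24 s of the 48 s allowed.

I turned the knob in three grips, each time pressed in about 4–5 mm, away from the red tab: +79°, +82°, then a 3.6° turn back after a look showed a small overshoot.

Last checks:
- **Pointer:** it reads about -9.3° by the chord method against the tape's -9.65°. The fitted line along the pointer gives about -10.5° after a rough dome correction (-11.9° raw), so the two methods disagree by about 1°.
- **Ring:** the tab moved less than 0.1 px from its start, about 0.3° or less, so the firing temperature is unchanged as far as I can measure.
- **Bystanders:** the bowl, nut and cone look undisturbed in the last side view. The spatula was outside the last crops, but the arm never came low near it.
- **Forces:** every wrist force reading stayed under 10 N.
- **Cameras:** the two cameras disagreed by about 3 mm on where the dial axis is. I settled that by the contact forces when gripping.

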